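# Pick the full compound tin for the ball spinner by weight

### The arm

A 7-joint arm with a two-finger parallel gripper is mounted at the origin on the work surface. World frame = base frame: x ahead of the robot, y to its left, z up, the work surface at z = 0. Lengths are in m, angles in rad, forces in N, time in s.
With the tool pointing down it reaches from about 0.4 to 0.85 m from the base axis. Payload 10.4 kg.
Tool frame: the origin (TCP) lies at the very end of the fingers, on their centre line; the grasp point (between the pads) lies 19 mm behind it (grasp_offset is the distance from the TCP to the grasp point, in m); z points along the fingers, y is the line along which they close (so a half turn about z gives the same grasp; the last joint's range is limited). The gripper opens to 85 mm and grips with 20 to 120 N. Pads are 22 mm wide; open, the fingers measure 114 mm over their backs; the gripper's body (76 mm by 85 mm) begins 54 mm behind the grasp point. The pads swing forward as they close: fully open they stand 13 mm farther back than shut.
Start: joints at [-1.272, 0.332, -0.065, 1.46, 0.022, 1.35, -0.088], TCP at [0.198, 0.593, 0.231] pointing down, gripper open.
Joint ranges: [-2.6, 2.6], [-0.5, 2.12], [-1.47, 1.34], [0.16, 2.42], [-1.27, 4.41], [0.06, 2.06], [-2.6, 2.6]. Speed limits (rad/s): [2.22, 2.22, 2.79, 2.79, 3.14, 3.14, 3.14].

### API

Orientations are given as a unit quaternion [x, y, z, w].
In Python, from workcell import * gives the robot as it stands.
- The arm moves only by the tool jog_arm, never from a script. Its argument "plan" is a list of rows, each a list of 3 entries, a list of its own where there are three numbers: the turn, a rotation vector about the tool's x, y, z in rad, then the shift along the tool's x, y, z in m, then the finger opening in m, from 0 to 0.0854. A call has 1 to 8 rows; each row is the pose to reach, as a shift and turn from the pose commanded when the call began, along the tool's axes at that moment; what a row does not reach only later rows make up. A row lasts 1/12 s, in which the tool goes at most 41.7 mm and 7.16 degrees, less where a joint would pass 70% of its speed; a pose out of reach is approached as far as the arm can. A call with a gripper value outside its range is refused whole. The fingers move at their own pace and stop on an object; "force" is the grip in N (left out, the last holds). Time passes only in rows, so rows that repeat a pose let the fingers close. It gives the time, the measured TCP pose, the force, the opening and the grip force at its end, in the units of the state.
- get_obs(): the state, without advancing time (a new reading comes with each control period).
- camera(name): name is "scene" or "top" or "wrist"; returns a dict with "img" (400x640x3 uint8, red, green, blue), "mtx" (3x3 intrinsics, pixels), "k1" (the pictures are not rectified: a ray, as slopes to the right and down, at radius r is drawn at 1 + k1 r^2 times it, then the intrinsics apply), "extrinsics" (4x4, takes a point from camera to world coordinates). Camera axes: x right, y down, z forward; pixel columns grow to the right and rows downward; lengths in m; the calibration is good to about 2 mm. A picture is of the moment at which its call begins. There is no depth.
- hand_in(): hands the job in; it is judged then, once.
The state is a dict: "clock": time; "joint_pos": joint angles; "joint_velocities": joint speeds; "tau": joint torques, N m; "position": TCP position; "ee_rot": TCP orientation; "ft_force": force on the tool from outside, world axes, zero at the start; "torque": the same for the moment, N m; "grip_width": opening from 0.0 (shut) to 1.0 (fully open); "grasp_force": force on a finger pad.
Only numpy, scipy, OpenCV 4.12 (cv2) and the standard library are available. Lean on these libraries where they do the work, as an engineer would, in place of code of your own. Each camera call takes 0.05 s, during which the arm holds its last target. There are 200 camera calls.

### The job

Three identical closed tins of solid polishing compound stand in a row on the counter mat, and only one is still full. Work along the row from the end nearest the bowling ball: lift each tin clear of the mat to feel its weight, keep it upright, and set it back on the mat without dropping it before you take the next. Then hold the heaviest tin up, upright and still, a good 15 cm clear of the counter, and finish while still holding it, with the other two standing on the mat and the tools beside them left where they are.

Things in the scene. Friction and masses are not known exactly. Their poses are not given: they have to be found in the camera images.
- tin_1_center (a point): First tin in the row, nearest the bowling ball, at the robot's left (+y) end: closed plain steel cylinder with a slip lid, 60 mm diameter, 76 mm tall, all three alike. The point is its centre, 38 mm above its underside; z points up. 
- tin_2_center (a point): Middle tin in the row, between the other two: closed plain steel cylinder with a slip lid, 60 mm diameter, 76 mm tall, all three alike. The point is its centre, 38 mm above its underside; z points up. Neighbouring tins stand about 120 mm apart, centre to centre. A solid cake lies loose inside each and may shift by 3 mm
- tin_3_center (a point): Last tin in the row, farthest from the bowling ball, at the robot's right (-y) end: closed plain steel cylinder with a slip lid, 60 mm diameter, 76 mm tall, all three alike. The point is its centre, 38 mm above its underside; z points up. Any of the three may be the full one: about 0.47 to 0.55 kg, the others 0.16 to 0.31 kg
- mat: Dark flat counter mat fixed to the counter, 320 mm (its x) by 460 mm (its y) by 4 mm thick; origin at the centre of its underside on the counter. The tins stand on it in a row along its y axis, through its middle; the tools lie along its two long edges, with a clear strip about 75 mm wide on each side of the row's line of centres
- spinner: Ball spinner: 320 mm round oak turntable with a steel trim, 10 mm high, let into the counter, with a rubber cup and a cracked purple bowling ball of 216 mm diameter on it (top 239 mm above the counter). It does not move. Origin at the centre of the turntable, at counter height
- thumb_slug: Bystander: thumb slug, an upright urethane cylinder 33 mm in diameter, 66 mm tall, on the mat's far edge; origin at the centre of its underside
- pin_locator: Bystander: steel pin locator, a pointed spindle 60 mm tall on a 40 mm round foot, on the mat's far edge; origin at the centre of its underside
- grip_tester: Bystander: rubber grip tester, a rounded block 40 x 70 x 28 mm high (its x, y, z) with two finger marks, on the mat's far edge; origin at the centre of its underside
- span_bar: Bystander: aluminium span bar with a sliding cursor, 150 mm long (its y), 26 mm wide, 19 mm high, lying on the mat's near edge (robot side); origin at the centre of its underside
Not all that is in view belongs to the job. What is shaped like the part that bears tin_2_center but green or yellow is not meant.

How it is judged:
On the way, in this order (a step that is already met when the one before it is completed fails the run):
1. the first tin of the row, counted from the ball, has been lifted clear of the mat in the gripper (height (world z) of tin_1_center above 0.054 m and contact force between the fingers and tin_1 above 1 N and contact force between tin_1 and mat below 0.05 N), for 0.2 s.
2. the second tin of the row, counted from the ball, has been lifted clear of the mat in the gripper (height (world z) of tin_2_center above 0.054 m and contact force between the fingers and tin_2 above 1 N and contact force between tin_2 and mat below 0.05 N), for 0.2 s.
3. the third tin of the row, counted from the ball, has been lifted clear of the mat in the gripper (height (world z) of tin_3_center above 0.054 m and contact force between the fingers and tin_3 above 1 N and contact force between tin_3 and mat below 0.05 N), for 0.2 s.
At the end, for the whole second after the job is handed in: The heaviest tin is held between the fingers with its underside more than 117 mm above the counter, within 0.25 rad of upright and still (under 0.05 m/s), resting on nothing else; the two lighter tins (each pressing on the mat with less than 3.8 N) stand upright on the mat, released and at rest (((height (world z) of tin_1_center above 0.155 m and contact force between the fingers and tin_1 above 1 N and angle between tin_1_center's own z axis and vertical below 0.25 rad and linear speed of tin_1 below 0.05 m/s and contact force between tin_1 and spinner below 0.1 N and contact force between tin_2 and mat between 0.8 and 3.8 N and angle between each of tin_2_center, tin_3_center's own z axis and vertical below 0.1 rad and linear speed of each of tin_2, tin_3 below 0.03 m/s and contact force between the fingers and tin_2 below 0.1 N and contact force between each of tin_2, tin_3 and tin_1 below 0.1 N and contact force between tin_3 and mat between 0.8 and 3.8 N and contact force between the fingers and tin_3 below 0.1 N) or (height (world z) of tin_2_center above 0.155 m and contact force between the fingers and tin_2 above 1 N and angle between tin_2_center's own z axis and vertical below 0.25 rad and linear speed of tin_2 below 0.05 m/s and contact force between tin_2 and spinner below 0.1 N and contact force between tin_1 and mat between 0.8 and 3.8 N and angle between each of tin_1_center, tin_3_center's own z axis and vertical below 0.1 rad and linear speed of each of tin_1, tin_3 below 0.03 m/s and contact force between the fingers and tin_1 below 0.1 N and contact force between each of tin_1, tin_3 and tin_2 below 0.1 N and contact force between tin_3 and mat between 0.8 and 3.8 N and contact force between the fingers and tin_3 below 0.1 N) or (height (world z) of tin_3_center above 0.155 m and contact force between the fingers and tin_3 above 1 N and angle between tin_3_center's own z axis and vertical below 0.25 rad and linear speed of tin_3 below 0.05 m/s and contact force between tin_3 and spinner below 0.1 N and contact force between tin_1 and mat between 0.8 and 3.8 N and angle between each of tin_1_center, tin_2_center's own z axis and vertical below 0.1 rad and linear speed of each of tin_1, tin_2 below 0.03 m/s and contact force between the fingers and tin_1 below 0.1 N and contact force between each of tin_1, tin_2 and tin_3 below 0.1 N and contact force between tin_2 and mat between 0.8 and 3.8 N and contact force between the fingers and tin_2 below 0.1 N))); the arm keeps its last pose, push and grip.
It fails at once if a tin is tipped by more than 0.5 rad (angle between any of tin_1_center, tin_2_center, tin_3_center's own z axis and vertical above 0.5 rad).
It fails at once if a tin is dropped (falls faster than 0.5 m/s out of the fingers) ((contact force between the fingers and tin_1 below 0.05 N and linear speed of tin_1 above 0.5 m/s) or (contact force between the fingers and tin_2 below 0.05 N and linear speed of tin_2 above 0.5 m/s) or (contact force between the fingers and tin_3 below 0.05 N and linear speed of tin_3 above 0.5 m/s)).
It fails at once if a bystander is moved by more than 30 mm (distance of any of thumb_slug, pin_locator, grip_tester, span_bar from where it was at the start of the episode above 0.03 m).
It also fails if it takes over 58 s, if anything falls off the work surface, if the arm or the gripper's body presses on something with over 40 N, if the wrist force passes 120 N, or if a joint passes its speed limit or range.

## Working session

There is one attempt and no reset: what is moved stays moved. The work goes in short steps, Python scripts to look and compute and a tool call to move; the robot and the scene stay as the last step left them, time stands still between calls to the robot, and variables do not carry over. Pictures are saved under pics/ and viewed, at most 10 in all, crops included, and the job is handed in when it is done.

Besides the shell and the picture viewer there is one more tool, called in YAML: its name, and indented under it one key for each argument. jog_arm: Moves the arm, as the interface text tells. Its arguments: {"type":"object","properties":{"plan":{"type":"array"},"force":{"type":"number"}},"required":["plan"]}

```bash
mkdir -p pics; ls; python3 - <<'E'
from workcell import *
import cv2, numpy as np
o=get_obs();print(o)
for n in("scene","top"):
    c=camera(n);cv2.imwrite(f"pics/{n}0.png",c["img"][:,:,::-1]);print(n,c["mtx"],c["k1"],np.round(c["extrinsics"],4).tolist())
E
```

```text
pics
{'clock': 0.0, 'joint_pos': array([-1.27160397,  0.3328945 , -0.06467409,  1.46092584,  0.02162049,
        1.34989789, -0.08850039]), 'joint_velocities': array([ 0.00147791, -0.00059557, -0.00142444, -0.00138053,  0.00113374,
       -0.00064443, -0.0004656 ]), 'tau': array([ 1.03103281e-03, -6.25457096e+01,  4.99246339e-02, -3.91614318e+01,
        1.61963655e-02,  9.86206869e-03, -1.55678418e-05]), 'position': array([0.19757678, 0.59256125, 0.23050913]), 'ee_rot': array([ 1.60202692e-01,  9.87083880e-01, -7.11604695e-04, -6.80415255e-05]), 'ft_force': array([0.34280113, 0.00527012, 0.25920593]), 'torque': array([-0.04814188, -0.0154664 , -0.08403705]), 'grasp_force': 0.0, 'grip_width': 1.000555208658782}
scene [[475.12935471   0.         318.14951939]
 [  0.         475.12935471 195.20814599]
 [  0.           0.           1.        ]] 0.02114535627655522 [[0.4619, 0.6651, -0.5868, 1.1758], [0.8869, -0.3438, 0.3086, -0.2395], [0.0035, -0.663, -0.7486, 0.8547], [0.0, 0.0, 0.0, 1.0]]
top [[518.0187492    0.         318.57341194]
 [  0.         518.0187492  198.02625125]
 [  0.           0.           1.        ]] -0.03857136343041276 [[0.0283, -0.9956, 0.0893, 0.4189], [-0.9994, -0.0264, 0.0229, 0.0975], [-0.0204, -0.0899, -0.9957, 1.2965], [0.0, 0.0, 0.0, 1.0]]
```

View pics/scene0.png

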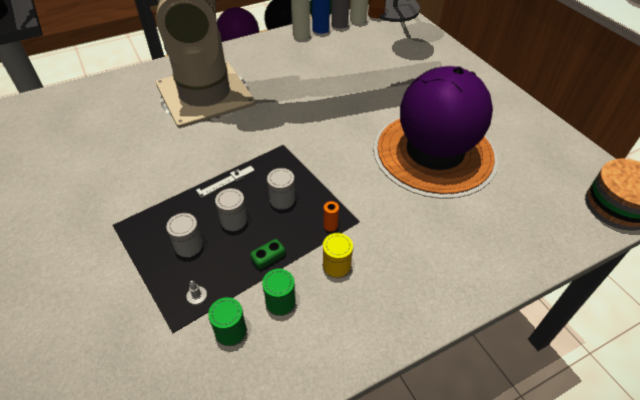

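View pics/top0.png

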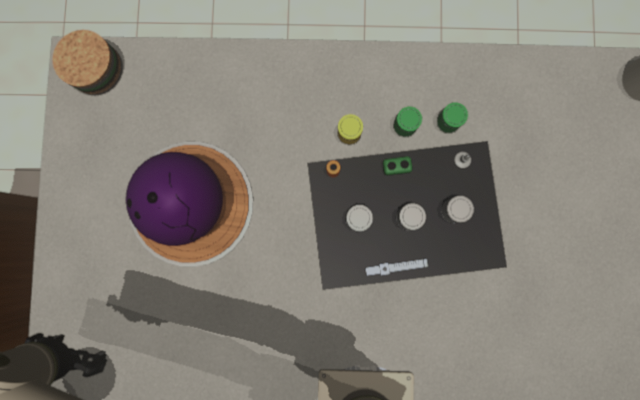

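Top view: the ball is at about (165,200) and the three grey tins have lids near (360,218), (412,216) and (460,209). The mat corners are (308,163), (488,142), (506,267) and (322,289). The green and yellow tins lie off the mat and are decoys. The scene view shows the grey tins at about (281,188), (231,208) and (185,235).

```bash
cat > h.py <<'E'
import numpy as np, cv2
from scipy.spatial.transform import Rotation as R
def ray(c,uv,z):
    k=np.array([c["k1"],0,0,0,0.]); 
    p=np.array(uv,float).reshape(-1,1,2)
    # r^2 model: k1 same as OpenCV's first radial term
    n=cv2.undistortPoints(p,c["mtx"],k).reshape(-1,2)
    E=np.array(c["extrinsics"]); d=np.c_[n,np.ones(len(n))]@E[:3,:3].T
    o=E[:3,3]; return o+d*((z-o[2])/d[:,2])[:,None]
def proj(c,P):
    E=np.linalg.inv(c["extrinsics"]);q=np.atleast_2d(P)@E[:3,:3].T+E[:3,3]
    s=q[:,:2]/q[:,2:];s=s*(1+c["k1"]*(s**2).sum(1))[:,None]
    return s*np.diag(c["mtx"])[:2]+c["mtx"][:2,2]
def blobs(c,box,lo=110,amin=150):
    h=cv2.cvtColor(c["img"],cv2.COLOR_RGB2HSV);m=((h[:,:,1]<50)&(h[:,:,2]>lo)).astype(np.uint8)
    M=np.zeros_like(m);x0,y0,x1,y1=box;M[y0:y1,x0:x1]=m[y0:y1,x0:x1]
    return [k for k in cv2.findContours(M,cv2.RETR_EXTERNAL,cv2.CHAIN_APPROX_NONE)[0] if cv2.contourArea(k)>amin]
E
python3 - <<'E'
from workcell import *
from h import *
c=camera("top")
for lo in(110,150):
  for k in blobs(c,(335,190,490,245),lo):
    (u,v),r=cv2.minEnclosingCircle(k);e=cv2.fitEllipse(k)
    P=ray(c,[e[0]],.08)[0]; print(lo,np.round([u,v,r],1),np.round(e[0],1),np.round(e[1],1),"->",P.round(4),"diam",e[1][1]/518*1.21)
C=ray(c,[(308,163),(488,142),(506,267),(322,289)],.004);print(C.round(3),np.linalg.norm(np.diff(C,axis=0),axis=1), C.mean(0))
print("slug,grip,pin,bar",ray(c,[(333,167),(398,166),(463,160),(397,268)],[.07,.03,.06,.02][1]).round(3))
s=camera("scene")
for k in blobs(s,(160,160,300,260),110):
    u=k[:,0,:]; print("scene",cv2.boundingRect(k),cv2.contourArea(k))
cv2.imwrite("pics/x.png",c["img"])
E
```

```text
110 [359.2 217.7  13.2] [359.3 217.6] [25.5 25.5] -> [0.4844 0.0285 0.08  ] diam 0.05966971051278722
110 [412.3 216.2  13.2] [412.3 216.2] [25.4 25.6] -> [ 0.491  -0.0956  0.08  ] diam 0.05982715952810633
110 [460.  208.7  13.2] [460.  208.6] [25.1 25.9] -> [ 0.5118 -0.2073  0.08  ] diam 0.06038358423240397
150 [359.2 217.8  12.5] [359.2 217.6] [23.6 24.3] -> [0.4844 0.0289 0.08  ] diam 0.05683258520590292
150 [412.2 216.2  12.4] [412.2 216.1] [23.8 24.1] -> [ 0.4912 -0.0953  0.08  ] diam 0.05638132551922301
150 [459.9 208.9  12.4] [460.  208.6] [23.3 24. ] -> [ 0.5119 -0.2072  0.08  ] diam 0.0559927798974468
[[ 0.623  0.156  0.004]
 [ 0.688 -0.297  0.004]
 [ 0.376 -0.341  0.004]
 [ 0.31   0.112  0.004]] [0.45760968 0.31531614 0.45809102] [ 0.49910299 -0.09216114  0.004     ]
slug,grip,pin,bar [[ 0.61   0.093  0.03 ]
 [ 0.617 -0.067  0.03 ]
 [ 0.636 -0.227  0.03 ]
 [ 0.367 -0.068  0.03 ]]
scene (166, 213, 31, 24) 523.5
scene (215, 188, 29, 22) 457.0
scene (267, 168, 27, 20) 400.0
scene (196, 166, 58, 30) 327.5
scene (160, 160, 90, 43) 1834.0
```

```bash
cat >> h.py <<'E'
YAW=np.radians(98.2)  # closing line along the mat's y
def go(o,P,yaw=YAW):
    y=np.array([np.cos(yaw),np.sin(yaw),0]);z=np.array([0,0,-1.]);T=np.c_[np.cross(y,z),y,z]
    R0=R.from_quat(o["ee_rot"]).as_matrix()
    return R.from_matrix(R0.T@T).as_rotvec().round(4).tolist(),(R0.T@(np.array(P)-o["position"])).round(4).tolist()
E
python3 - <<'E'
from workcell import *
from h import *
o=get_obs()
print(go(o,[.30,.36,.26]));print(go(o,[.484,.0285,.20]))
E
```

```text
([-0.0008, -0.0002, -0.4649], [-0.1708, -0.1884, -0.029])
([-0.0008, -0.0002, -0.4649], [-0.4502, -0.4447, 0.0312])
```

jog_arm:
  plan:
    - [[0, 0, -0.08], [-0.015, -0.016, -0.015], 0.085]
    - [[0, 0, -0.16], [-0.04, -0.045, -0.03], 0.085]
    - [[0, 0, -0.24], [-0.068, -0.075, -0.03], 0.085]
    - [[0, 0, -0.32], [-0.096, -0.105, -0.03], 0.085]
    - [[0, 0, -0.4], [-0.124, -0.135, -0.03], 0.085]
    - [[0, 0, -0.465], [-0.152, -0.163, -0.03], 0.085]
    - [[0, 0, -0.465], [-0.18, -0.19, -0.03], 0.085]
    - [[0, 0, -0.465], [-0.2, -0.21, -0.03], 0.085]

```text
clock: 0.87
position: [0.3224, 0.3272, 0.2614]
ee_rot: [-0.07, 0.998, 0.0, 0.0]
ft_force: [0.4, 0.3, -0.1]
grip_width: 0.995
grasp_force: 0.0
```

```bash
python3 - <<'E'
from workcell import *
from h import *
o=get_obs();print(o["clock"],o["position"],o["ft_force"])
print(go(o,[.484,.0285,.20]))
E
```

```text
0.8667 [0.32244402 0.32722471 0.26141561] [ 0.4474859   0.33377402 -0.07602195]
([0.0001, 0.0003, -0.002], [-0.1179, -0.3185, 0.0614])
```

jog_arm:
  plan:
    - [[0, 0, -0.002], [-0.013, -0.035, 0.005], 0.085]
    - [[0, 0, -0.002], [-0.026, -0.07, 0.01], 0.085]
    - [[0, 0, -0.002], [-0.04, -0.107, 0.02], 0.085]
    - [[0, 0, -0.002], [-0.053, -0.144, 0.03], 0.085]
    - [[0, 0, -0.002], [-0.067, -0.181, 0.037], 0.085]
    - [[0, 0, -0.002], [-0.08, -0.218, 0.044], 0.085]
    - [[0, 0, -0.002], [-0.094, -0.255, 0.05], 0.085]
    - [[0, 0, -0.002], [-0.106, -0.287, 0.055], 0.085]

```text
clock: 1.53
position: [0.4674, 0.0588, 0.2061]
ee_rot: [-0.072, 0.997, 0.0, 0.0]
ft_force: [0.1, -0.2, 0.2]
grip_width: 0.991
grasp_force: 0.0
```

jog_arm:
  plan:
    - [[0, 0, 0], [-0.01, -0.024, 0.006], 0.085]
    - [[0, 0, 0], [-0.012, -0.032, 0.006], 0.085]
    - [[0, 0, 0], [-0.012, -0.032, 0.006], 0.085]

```text
clock: 1.78
position: [0.4836, 0.0294, 0.2]
ee_rot: [-0.071, 0.998, -0.0, -0.0]
ft_force: [-0.4, 0.6, -0.0]
grip_width: 0.994
grasp_force: 0.0
```

```bash
python3 - <<'E'
from workcell import *
from h import *
o=get_obs();print(o["clock"],o["position"],o["ft_force"])
c=camera("wrist");cv2.imwrite("pics/w1.png",c["img"][:,:,::-1])
print(proj(c,[[.484,.0285,.08],[.491,-.0955,.08]]),c["k1"],np.round(c["extrinsics"],3).tolist())
E
```

```text
1.7833 [0.48363706 0.02942435 0.20001012] [-0.37330481  0.55037318 -0.02690239]
[[317.15527901 189.80819812]
 [165.30446927 177.45979487]] -0.027289574589247863 [[-0.141, 0.946, 0.291, 0.409], [0.99, 0.134, 0.041, 0.02], [0.0, 0.294, -0.956, 0.343], [0.0, 0.0, 0.0, 1.0]]
```

View pics/w1.png

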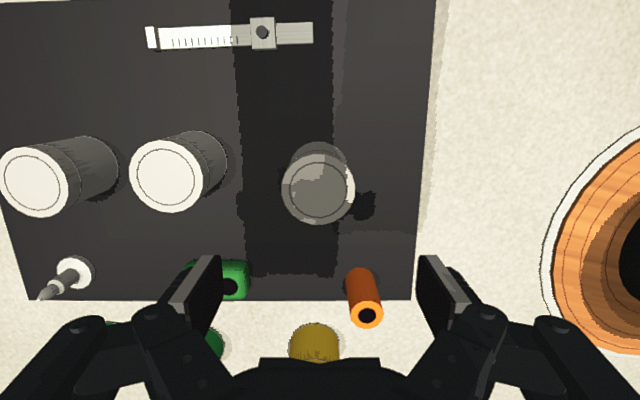

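Wrist view: the tin 1 lid centre is at about (318,189), and it projects to (317,190). The tin 2 lid is at (165,175), and it projects to (165,177). The estimates agree, so I'm descending on tin 1.

jog_arm:
  plan:
    - [[0, 0, 0], [0, -0.001, 0.02], 0.085]
    - [[0, 0, 0], [0, -0.001, 0.05], 0.085]
    - [[0, 0, 0], [0, -0.001, 0.08], 0.085]
    - [[0, 0, 0], [0, -0.001, 0.11], 0.085]
    - [[0, 0, 0], [0, -0.001, 0.14], 0.085]
    - [[0, 0, 0], [0, -0.001, 0.16], 0.085]
    - [[0, 0, 0], [0, -0.001, 0.172], 0.085]
    - [[0, 0, 0], [0, -0.001, 0.176], 0.085]

```text
clock: 2.5
position: [0.4817, 0.0326, 0.0225]
ee_rot: [-0.074, 0.997, 0.0, -0.002]
ft_force: [0.1, -0.4, 0.2]
grip_width: 0.997
grasp_force: 0.0
```

jog_arm:
  plan:
    - [[0, 0, 0], [0, 0, 0], 0.065]
    - [[0, 0, 0], [0, 0, 0], 0.06]
    - [[0, 0, 0], [0, 0, 0], 0.05]
    - [[0, 0, 0], [0, 0, 0], 0.05]
    - [[0, 0, 0], [0, 0, 0], 0.05]
    - [[0, 0, 0], [0, 0, 0], 0.05]
    - [[0, 0, 0], [0, 0, 0], 0.05]
    - [[0, 0, 0], [0, 0, 0], 0.05]
  force: 60

```text
clock: 3.17
position: [0.4844, 0.0314, 0.0257]
ee_rot: [-0.073, 0.997, 0.001, 0.001]
ft_force: [-2.4, 1.4, 6.6]
grip_width: 0.698
grasp_force: 64.7
```

jog_arm:
  plan:
    - [[0, 0, 0], [0, 0, -0.003], 0.05]
    - [[0, 0, 0], [0, 0, -0.01], 0.05]
    - [[0, 0, 0], [0, 0, -0.02], 0.05]
    - [[0, 0, 0], [0, 0, -0.03], 0.05]
    - [[0, 0, 0], [0, 0, -0.037], 0.05]
    - [[0, 0, 0], [0, 0, -0.04], 0.05]
    - [[0, 0, 0], [0, 0, -0.04], 0.05]
    - [[0, 0, 0], [0, 0, -0.04], 0.05]

```text
clock: 3.83
position: [0.4835, 0.0307, 0.0644]
ee_rot: [-0.073, 0.997, 0.0, 0.0]
ft_force: [-0.2, -0.2, -1.2]
grip_width: 0.693
grasp_force: 64.3
```

jog_arm:
  plan:
    - [[0, 0, 0], [0, 0, 0], 0.05]
    - [[0, 0, 0], [0, 0, 0], 0.05]
    - [[0, 0, 0], [0, 0, 0], 0.05]
    - [[0, 0, 0], [0, 0, 0], 0.05]

```text
clock: 4.17
position: [0.4833, 0.0306, 0.064]
ee_rot: [-0.073, 0.997, -0.0, -0.0]
ft_force: [-0.4, 0.4, -1.4]
grip_width: 0.693
grasp_force: 64.3
```

```bash
cat > w.py <<'E'
from workcell import *
from h import *
f=[];p=[]
for i in range(4):
    camera("wrist");o=get_obs();f.append(o["ft_force"]);p.append(o["position"])
print(o["clock"],np.mean(f,0),np.std(f,0),np.mean(p,0),p[-1],o["tau"][[1,3]],o["grip_width"],o["grasp_force"],o["ee_rot"])
E
python3 w.py
```

```text
4.3667 [-0.09804359  0.12440096 -1.67839419] [0.31268582 0.26424614 0.36867689] [0.483421   0.0305883  0.06413181] [0.48346789 0.0306003  0.06420371] [-41.60014987 -32.62516737] 0.6954351746339059 64.32906903326511 [-7.25351130e-02  9.97365857e-01  8.99113492e-06 -6.60741275e-05]
```

Tin 1 weighs about 1.7 N, so it's a light one. I'll set it back.

jog_arm:
  plan:
    - [[0, 0, 0], [0, 0, 0.004], 0.05]
    - [[0, 0, 0], [0, 0, 0.012], 0.05]
    - [[0, 0, 0], [0, 0, 0.021], 0.05]
    - [[0, 0, 0], [0, 0, 0.029], 0.05]
    - [[0, 0, 0], [0, 0, 0.034], 0.05]
    - [[0, 0, 0], [0, 0, 0.037], 0.05]
    - [[0, 0, 0], [0, 0, 0.0385], 0.05]
    - [[0, 0, 0], [0, 0, 0.0385], 0.05]

```text
clock: 5.03
position: [0.4833, 0.0305, 0.0258]
ee_rot: [-0.072, 0.997, 0.0, -0.0]
ft_force: [-0.3, -0.2, -1.6]
grip_width: 0.692
grasp_force: 64.5
```

jog_arm:
  plan:
    - [[0, 0, 0], [0, 0, 0], 0.05]
    - [[0, 0, 0], [0, 0, 0], 0.062]
    - [[0, 0, 0], [0, 0, 0], 0.065]
    - [[0, 0, 0], [0, 0, 0], 0.07]
    - [[0, 0, 0], [0, 0, 0], 0.078]
    - [[0, 0, 0], [0, 0, 0], 0.085]
    - [[0, 0, 0], [0, 0, 0], 0.085]
    - [[0, 0, 0], [0, 0, 0], 0.085]

```text
clock: 5.7
position: [0.4835, 0.0306, 0.0258]
ee_rot: [-0.073, 0.997, 0.0, 0.0]
ft_force: [0.2, 1.3, 0.4]
grip_width: 0.995
grasp_force: 0.0
```

jog_arm:
  plan:
    - [[0, 0, 0], [0, 0, -0.01], 0.085]
    - [[0, 0, 0], [0, 0, -0.03], 0.085]
    - [[0, 0, 0], [0, 0, -0.055], 0.085]
    - [[0, 0, 0], [0, 0, -0.085], 0.085]
    - [[0, 0, 0], [0, 0, -0.11], 0.085]
    - [[0, 0, 0], [0, 0, -0.135], 0.085]
    - [[0, 0, 0], [0, 0, -0.145], 0.085]
    - [[0, 0, 0], [0, 0, -0.145], 0.085]

```text
clock: 6.37
position: [0.4849, 0.0308, 0.1737]
ee_rot: [-0.072, 0.997, 0.001, 0.002]
ft_force: [0.7, -0.1, -0.2]
grip_width: 0.992
grasp_force: 0.0
```

```bash
python3 - <<'E'
from workcell import *
from h import *
c=camera("top")
for k in blobs(c,(335,190,490,245),150,50):
    e=cv2.fitEllipse(k);print(ray(c,[e[0]],.08)[0].round(4),np.round(e[1],1))
o=get_obs();print(o["position"],o["ft_force"]);print(go(o,[.491,-.0955,.17]))
c=camera("wrist");cv2.imwrite("pics/w2.png",c["img"][:,:,::-1])
E
```

```text
[0.4468 0.0477 0.08  ] [ 4.1 26.6]
[ 0.4678 -0.0804  0.08  ] [ 4.  35.1]
[0.4599 0.0333 0.08  ] [ 3.9 47.3]
[ 0.4851 -0.1035  0.08  ] [14.9 38.8]
[ 0.5111 -0.2058  0.08  ] [19.8 22.5]
[ 0.5238 -0.0114  0.08  ] [23.7 44.1]
[0.48397067 0.03070085 0.17170401] [ 0.46396472 -0.98501743 -0.39466678]
([0.0007, 0.0021, 0.0021], [0.0113, -0.1259, 0.0016])
```

View pics/w2.png

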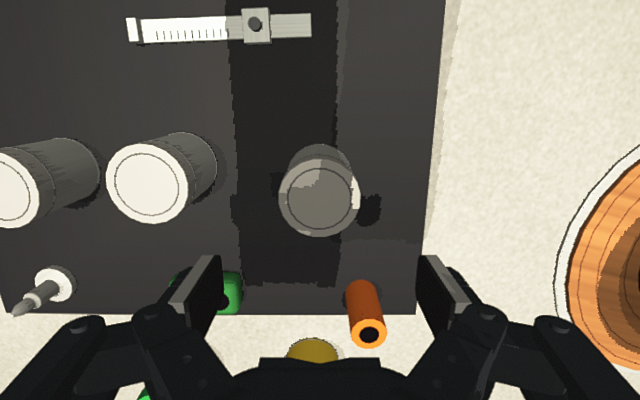

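Tin 1 stands upright and released, with its lid at (319,199). The tin 2 lid is at (146,180). Moving over tin 2.

jog_arm:
  plan:
    - [[0, 0, 0], [0.001, -0.012, 0], 0.085]
    - [[0, 0, 0], [0.003, -0.035, 0], 0.085]
    - [[0, 0, 0], [0.005, -0.06, 0], 0.085]
    - [[0, 0, 0], [0.008, -0.088, 0], 0.085]
    - [[0, 0, 0], [0.01, -0.11, 0], 0.085]
    - [[0, 0, 0], [0.011, -0.122, 0], 0.085]
    - [[0, 0, 0], [0.011, -0.126, 0], 0.085]
    - [[0, 0, 0], [0.011, -0.126, 0], 0.085]

```text
clock: 7.13
position: [0.4901, -0.0964, 0.1696]
ee_rot: [-0.072, 0.997, -0.0, -0.001]
ft_force: [0.0, 0.1, -0.1]
grip_width: 0.998
grasp_force: 0.0
```

jog_arm:
  plan:
    - [[0, 0, 0], [0, 0, 0], 0.085]
    - [[0, 0, 0], [0, 0, 0], 0.085]

```text
clock: 7.3
position: [0.4907, -0.0944, 0.1703]
ee_rot: [-0.073, 0.997, 0.0, -0.0]
ft_force: [0.1, -0.3, -0.2]
grip_width: 0.999
grasp_force: 0.0
```

```bash
cat > chk.py <<'E'
from workcell import *
from h import *
import sys
P=eval(sys.argv[1]);c=camera("wrist");o=get_obs();q=proj(c,[P+[.08]])[0];print("pred",q)
cv2.imwrite(sys.argv[2],c["img"][:,:,::-1])
for k in blobs(c,(150,80,480,250),90,1500):
    e=cv2.fitEllipse(cv2.convexHull(k));print(np.round(e[0],1),np.round(e[1],1),ray(c,[e[0]],.08)[0].round(4))
print(o["position"],o["ft_force"]);print(go(o,P+[.0245]))
E
python3 chk.py "[.491,-.0955]" pics/w3.png
```

```text
pred [316.43216745 200.8465455 ]
[316.7 198.8] [79.1 82.2] [ 0.4894 -0.0955  0.08  ]
[467.2 204.4] [ 71.1 108.2] [0.4775 0.0155 0.08  ]
[178.9 196.3] [ 82.4 108.5] [ 0.5022 -0.1959  0.08  ]
[ 0.4907584  -0.09440791  0.17038948] [-0.1639153  -0.07978725  0.27917475]
([0.0003, -0.0007, 0.0039], [-0.0002, -0.0012, 0.1459])
```

View pics/w3.png

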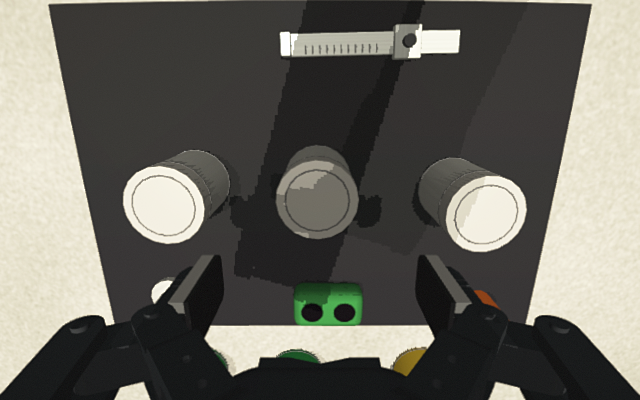

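The tin 2 lid is at (317,199), between the fingers, with neighbours at (165,204) and (485,204). It agrees with the estimate to within 2 mm. Descending.

jog_arm:
  plan:
    - [[0, 0, 0], [0, -0.001, 0.015], 0.085]
    - [[0, 0, 0], [0, -0.001, 0.04], 0.085]
    - [[0, 0, 0], [0, -0.001, 0.068], 0.085]
    - [[0, 0, 0], [0, -0.001, 0.095], 0.085]
    - [[0, 0, 0], [0, -0.001, 0.12], 0.085]
    - [[0, 0, 0], [0, -0.001, 0.135], 0.085]
    - [[0, 0, 0], [0, -0.001, 0.144], 0.085]
    - [[0, 0, 0], [0, -0.001, 0.146], 0.085]

```text
clock: 8.02
position: [0.4901, -0.0959, 0.0234]
ee_rot: [-0.073, 0.997, 0.0, -0.001]
ft_force: [0.4, 0.1, 0.0]
grip_width: 0.994
grasp_force: 0.0
```

jog_arm:
  plan:
    - [[0, 0, 0], [0, 0, 0], 0.065]
    - [[0, 0, 0], [0, 0, 0], 0.06]
    - [[0, 0, 0], [0, 0, 0], 0.05]
    - [[0, 0, 0], [0, 0, 0], 0.05]
    - [[0, 0, 0], [0, 0, 0], 0.05]
    - [[0, 0, 0], [0, 0, 0], 0.05]
    - [[0, 0, 0], [0, 0, 0], 0.05]
    - [[0, 0, 0], [0, 0, 0], 0.05]
  force: 60

```text
clock: 8.68
position: [0.4918, -0.0963, 0.0262]
ee_rot: [-0.073, 0.997, 0.0, 0.001]
ft_force: [-2.4, 1.1, 5.4]
grip_width: 0.697
grasp_force: 64.0
```

jog_arm:
  plan:
    - [[0, 0, 0], [0, 0, -0.003], 0.05]
    - [[0, 0, 0], [0, 0, -0.01], 0.05]
    - [[0, 0, 0], [0, 0, -0.02], 0.05]
    - [[0, 0, 0], [0, 0, -0.03], 0.05]
    - [[0, 0, 0], [0, 0, -0.037], 0.05]
    - [[0, 0, 0], [0, 0, -0.04], 0.05]
    - [[0, 0, 0], [0, 0, -0.04], 0.05]
    - [[0, 0, 0], [0, 0, -0.04], 0.05]

```text
clock: 9.35
position: [0.491, -0.0965, 0.0649]
ee_rot: [-0.073, 0.997, 0.0, 0.0]
ft_force: [-0.1, -0.0, -6.2]
grip_width: 0.701
grasp_force: 65.9
```

jog_arm:
  plan:
    - [[0, 0, 0], [0, 0, 0], 0.05]
    - [[0, 0, 0], [0, 0, 0], 0.05]
    - [[0, 0, 0], [0, 0, 0], 0.05]
    - [[0, 0, 0], [0, 0, 0], 0.05]

```text
clock: 9.68
position: [0.4908, -0.0967, 0.0645]
ee_rot: [-0.073, 0.997, -0.0, -0.0]
ft_force: [-0.5, 0.1, -4.7]
grip_width: 0.702
grasp_force: 65.9
```

```bash
python3 w.py
```

```text
9.8833 [ 0.07554977  0.1526061  -5.05714457] [0.31572384 0.17978991 0.39102014] [ 0.49088788 -0.09666213  0.06461873] [ 0.49093128 -0.09666296  0.06469289] [-43.57010007 -34.00891185] 0.703173188339633 65.9141955524683 [-7.25191868e-02  9.97367012e-01  1.64975278e-05 -1.00200197e-04]
```

Tin 2 weighs about 5.1 N (0.52 kg), so it is the full one. It still has to go back before I lift tin 3.

jog_arm:
  plan:
    - [[0, 0, 0], [0, 0, 0.004], 0.05]
    - [[0, 0, 0], [0, 0, 0.012], 0.05]
    - [[0, 0, 0], [0, 0, 0.021], 0.05]
    - [[0, 0, 0], [0, 0, 0.029], 0.05]
    - [[0, 0, 0], [0, 0, 0.034], 0.05]
    - [[0, 0, 0], [0, 0, 0.037], 0.05]
    - [[0, 0, 0], [0, 0, 0.0385], 0.05]
    - [[0, 0, 0], [0, 0, 0.0385], 0.05]

```text
clock: 10.55
position: [0.4908, -0.0967, 0.0264]
ee_rot: [-0.072, 0.997, 0.0, -0.0]
ft_force: [-0.4, 0.4, -6.3]
grip_width: 0.701
grasp_force: 66.0
```

jog_arm:
  plan:
    - [[0, 0, 0], [0, 0, 0], 0.05]
    - [[0, 0, 0], [0, 0, 0], 0.062]
    - [[0, 0, 0], [0, 0, 0], 0.065]
    - [[0, 0, 0], [0, 0, 0], 0.07]
    - [[0, 0, 0], [0, 0, 0], 0.078]
    - [[0, 0, 0], [0, 0, 0], 0.085]
    - [[0, 0, 0], [0, 0, 0], 0.085]
    - [[0, 0, 0], [0, 0, 0], 0.085]

```text
clock: 11.22
position: [0.4911, -0.0966, 0.0263]
ee_rot: [-0.073, 0.997, 0.0, 0.0]
ft_force: [-0.2, -0.9, 0.3]
grip_width: 0.995
grasp_force: 0.0
```

jog_arm:
  plan:
    - [[0, 0, 0], [0, 0, -0.01], 0.085]
    - [[0, 0, 0], [0, 0, -0.03], 0.085]
    - [[0, 0, 0], [0, 0, -0.055], 0.085]
    - [[0, 0, 0], [0, 0, -0.085], 0.085]
    - [[0, 0, 0], [0, 0, -0.11], 0.085]
    - [[0, 0, 0], [0, 0, -0.135], 0.085]
    - [[0, 0, 0], [0, 0, -0.145], 0.085]
    - [[0, 0, 0], [0, 0, -0.145], 0.085]

```text
clock: 11.88
position: [0.4924, -0.0968, 0.1741]
ee_rot: [-0.072, 0.997, 0.0, 0.002]
ft_force: [0.5, 0.6, 0.5]
grip_width: 0.992
grasp_force: 0.0
```

```bash
python3 chk.py "[.512,-.2073]" pics/w4.png
```

```text
pred [168.96101148 202.85900215]
[319.7 194. ] [78.2 80.8] [ 0.4888 -0.0962  0.08  ]
[470.  201.2] [ 70.8 110.3] [0.4782 0.0163 0.08  ]
[183.  192.6] [ 83.1 106.7] [ 0.5024 -0.197   0.08  ]
[ 0.49151584 -0.09660569  0.17222495] [ 0.00438915 -0.07681658 -1.03182926]
([0.0003, 0.0023, 0.0022], [-0.0039, -0.1125, 0.1477])
```

View pics/w4.png

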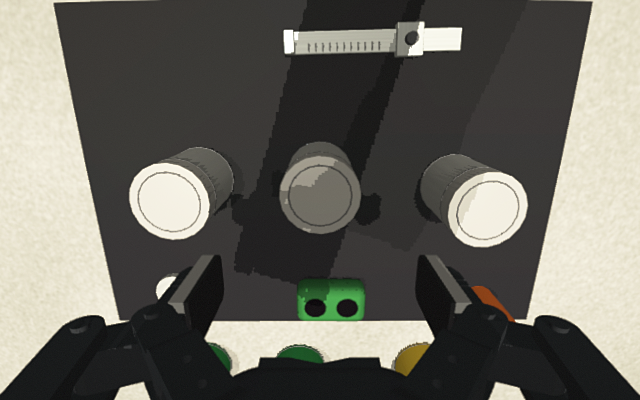

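Tin 2 is upright at (320,194), the tin 3 lid is at (170,202) as predicted, and the tools are unmoved. Moving over tin 3 (reach is 0.55 m, which is fine).

jog_arm:
  plan:
    - [[0, 0, 0], [0, -0.01, 0], 0.085]
    - [[0, 0, 0], [-0.001, -0.03, 0], 0.085]
    - [[0, 0, 0], [-0.002, -0.055, 0], 0.085]
    - [[0, 0, 0], [-0.003, -0.08, 0], 0.085]
    - [[0, 0, 0], [-0.004, -0.1, 0], 0.085]
    - [[0, 0, 0], [-0.004, -0.11, 0], 0.085]
    - [[0, 0, 0], [-0.004, -0.112, 0], 0.085]
    - [[0, 0, 0], [-0.004, -0.112, 0], 0.085]

```text
clock: 12.6
position: [0.5106, -0.2068, 0.1703]
ee_rot: [-0.072, 0.997, 0.0, -0.001]
ft_force: [0.4, 0.3, -0.0]
grip_width: 0.994
grasp_force: 0.0
```

jog_arm:
  plan:
    - [[0, 0, 0], [0, 0, 0], 0.085]
    - [[0, 0, 0], [0, 0, 0], 0.085]

```text
clock: 12.77
position: [0.5112, -0.2053, 0.171]
ee_rot: [-0.073, 0.997, 0.0, -0.0]
ft_force: [-0.1, -0.3, 0.4]
grip_width: 0.995
grasp_force: 0.0
```

```bash
python3 chk.py "[.512,-.2073]" pics/w5.png
```

```text
pred [315.23013778 200.93303825]
[315.3 198.3] [78.8 81.8] [ 0.51   -0.2075  0.08  ]
[456.5 185.3] [ 71.8 101. ] [ 0.4852 -0.107   0.08  ]
[ 144.4 -378.5] [ 22.6 470.8] [ 0.2137 -0.3397  0.08  ]
[ 0.51126847 -0.20544993  0.17111362] [0.38478213 0.51180326 0.98677752]
([0.0008, -0.0, 0.0039], [-0.0005, -0.0021, 0.1466])
```

jog_arm:
  plan:
    - [[0, 0, 0], [0, -0.002, 0.015], 0.085]
    - [[0, 0, 0], [0, -0.002, 0.04], 0.085]
    - [[0, 0, 0], [0, -0.002, 0.068], 0.085]
    - [[0, 0, 0], [0, -0.002, 0.095], 0.085]
    - [[0, 0, 0], [0, -0.002, 0.12], 0.085]
    - [[0, 0, 0], [0, -0.002, 0.135], 0.085]
    - [[0, 0, 0], [0, -0.002, 0.144], 0.085]
    - [[0, 0, 0], [0, -0.002, 0.146], 0.085]

```text
clock: 13.48
position: [0.5108, -0.2079, 0.024]
ee_rot: [-0.073, 0.997, 0.0, -0.001]
ft_force: [-0.6, -0.1, 0.5]
grip_width: 0.995
grasp_force: 0.0
```

jog_arm:
  plan:
    - [[0, 0, 0], [0, 0, 0], 0.065]
    - [[0, 0, 0], [0, 0, 0], 0.06]
    - [[0, 0, 0], [0, 0, 0], 0.05]
    - [[0, 0, 0], [0, 0, 0], 0.05]
    - [[0, 0, 0], [0, 0, 0], 0.05]
    - [[0, 0, 0], [0, 0, 0], 0.05]
    - [[0, 0, 0], [0, 0, 0], 0.05]
    - [[0, 0, 0], [0, 0, 0], 0.05]
  force: 60

```text
clock: 14.15
position: [0.5125, -0.209, 0.0268]
ee_rot: [-0.073, 0.997, -0.0, 0.001]
ft_force: [-0.9, 1.7, 6.7]
grip_width: 0.684
grasp_force: 64.0
```

jog_arm:
  plan:
    - [[0, 0, 0], [0, 0, -0.003], 0.05]
    - [[0, 0, 0], [0, 0, -0.01], 0.05]
    - [[0, 0, 0], [0, 0, -0.02], 0.05]
    - [[0, 0, 0], [0, 0, -0.03], 0.05]
    - [[0, 0, 0], [0, 0, -0.037], 0.05]
    - [[0, 0, 0], [0, 0, -0.04], 0.05]
    - [[0, 0, 0], [0, 0, -0.04], 0.05]
    - [[0, 0, 0], [0, 0, -0.04], 0.05]

```text
clock: 14.82
position: [0.5115, -0.2087, 0.0653]
ee_rot: [-0.073, 0.997, 0.0, 0.0]
ft_force: [0.7, 0.1, -2.2]
grip_width: 0.683
grasp_force: 63.7
```

jog_arm:
  plan:
    - [[0, 0, 0], [0, 0, 0], 0.05]
    - [[0, 0, 0], [0, 0, 0], 0.05]
    - [[0, 0, 0], [0, 0, 0], 0.05]
    - [[0, 0, 0], [0, 0, 0], 0.05]

```text
clock: 15.15
position: [0.5112, -0.2088, 0.065]
ee_rot: [-0.072, 0.997, 0.0, -0.0]
ft_force: [-0.2, -1.3, -2.0]
grip_width: 0.678
grasp_force: 63.7
```

```bash
python3 w.py
```

```text
15.35 [-0.30031532  0.22191431 -3.05951304] [0.39468193 0.26536132 0.44724079] [ 0.51136523 -0.20885489  0.06512281] [ 0.51139469 -0.20882873  0.06516992] [-50.13307929 -33.20005059] 0.6786829472507997 63.68010166101158 [-7.25419553e-02  9.97365357e-01  5.41232253e-05 -8.33103635e-05]
```

Tin 3 weighs about 2–3 N, so it's light and tin 2 is the heaviest. I'll set tin 3 back and return to tin 2.

jog_arm:
  plan:
    - [[0, 0, 0], [0, 0, 0.004], 0.05]
    - [[0, 0, 0], [0, 0, 0.012], 0.05]
    - [[0, 0, 0], [0, 0, 0.021], 0.05]
    - [[0, 0, 0], [0, 0, 0.029], 0.05]
    - [[0, 0, 0], [0, 0, 0.034], 0.05]
    - [[0, 0, 0], [0, 0, 0.037], 0.05]
    - [[0, 0, 0], [0, 0, 0.0385], 0.05]
    - [[0, 0, 0], [0, 0, 0.0385], 0.05]

```text
clock: 16.02
position: [0.5112, -0.2089, 0.0269]
ee_rot: [-0.072, 0.997, 0.0, -0.0]
ft_force: [-1.0, 0.0, -1.7]
grip_width: 0.677
grasp_force: 63.9
```

jog_arm:
  plan:
    - [[0, 0, 0], [0, 0, 0], 0.05]
    - [[0, 0, 0], [0, 0, 0], 0.062]
    - [[0, 0, 0], [0, 0, 0], 0.065]
    - [[0, 0, 0], [0, 0, 0], 0.07]
    - [[0, 0, 0], [0, 0, 0], 0.078]
    - [[0, 0, 0], [0, 0, 0], 0.085]
    - [[0, 0, 0], [0, 0, 0], 0.085]
    - [[0, 0, 0], [0, 0, 0], 0.085]

```text
clock: 16.68
position: [0.5115, -0.2089, 0.0268]
ee_rot: [-0.073, 0.997, 0.0, 0.0]
ft_force: [-0.0, -0.4, -0.8]
grip_width: 0.992
grasp_force: 0.0
```

jog_arm:
  plan:
    - [[0, 0, 0], [0, 0, -0.01], 0.085]
    - [[0, 0, 0], [0, 0, -0.03], 0.085]
    - [[0, 0, 0], [0, 0, -0.055], 0.085]
    - [[0, 0, 0], [0, 0, -0.085], 0.085]
    - [[0, 0, 0], [0, 0, -0.11], 0.085]
    - [[0, 0, 0], [0, 0, -0.135], 0.085]
    - [[0, 0, 0], [0, 0, -0.145], 0.085]
    - [[0, 0, 0], [0, 0, -0.145], 0.085]

```text
clock: 17.35
position: [0.5127, -0.2094, 0.1747]
ee_rot: [-0.072, 0.997, -0.0, 0.002]
ft_force: [-0.5, 0.0, -0.5]
grip_width: 0.997
grasp_force: 0.0
```

jog_arm:
  plan:
    - [[0, 0, 0], [0, 0.01, 0], 0.085]
    - [[0, 0, 0], [0.001, 0.03, 0], 0.085]
    - [[0, 0, 0], [0.002, 0.055, 0], 0.085]
    - [[0, 0, 0], [0.003, 0.08, 0], 0.085]
    - [[0, 0, 0], [0.004, 0.1, 0], 0.085]
    - [[0, 0, 0], [0.004, 0.111, 0], 0.085]
    - [[0, 0, 0], [0.004, 0.114, 0], 0.085]
    - [[0, 0, 0], [0.004, 0.114, 0], 0.085]

```text
clock: 18.02
position: [0.4903, -0.0953, 0.1707]
ee_rot: [-0.074, 0.997, 0.0, -0.001]
ft_force: [0.6, -0.2, 0.5]
grip_width: 0.993
grasp_force: 0.0
```

```bash
python3 chk.py "[.491,-.0965]" pics/w6.png
```

```text
pred [316.36219478 201.26502558]
[317.2 198.6] [78.9 81.8] [ 0.4889 -0.0962  0.08  ]
[467.8 204.9] [ 71.1 107.6] [0.4774 0.0152 0.08  ]
[179.5 195.8] [ 82.1 107.6] [ 0.5016 -0.1967  0.08  ]
[ 0.49050034 -0.09650328  0.17098611] [-1.1103385  -0.40240851  0.05831062]
([0.0, -0.0013, 0.0027], [-0.0007, -0.0001, 0.1465])
```

View pics/w6.png

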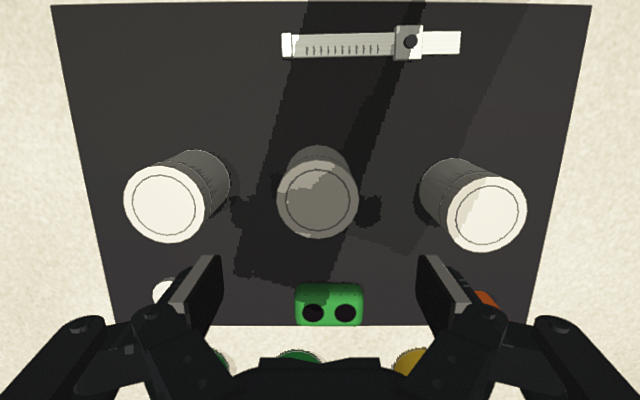

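All three tins are upright, with lids at (165,204), (317,199) and (485,204). Gripping tin 2 and raising it by 0.17 m.

jog_arm:
  plan:
    - [[0, 0, 0], [0, 0, 0.015], 0.085]
    - [[0, 0, 0], [0, 0, 0.04], 0.085]
    - [[0, 0, 0], [0, 0, 0.068], 0.085]
    - [[0, 0, 0], [0, 0, 0.095], 0.085]
    - [[0, 0, 0], [0, 0, 0.12], 0.085]
    - [[0, 0, 0], [0, 0, 0.135], 0.085]
    - [[0, 0, 0], [0, 0, 0.144], 0.085]
    - [[0, 0, 0], [0, 0, 0.146], 0.085]

```text
clock: 18.73
position: [0.4898, -0.0976, 0.0242]
ee_rot: [-0.072, 0.997, -0.0, -0.001]
ft_force: [0.8, -0.6, 0.1]
grip_width: 0.995
grasp_force: 0.0
```

jog_arm:
  plan:
    - [[0, 0, 0], [0, 0, 0], 0.065]
    - [[0, 0, 0], [0, 0, 0], 0.06]
    - [[0, 0, 0], [0, 0, 0], 0.05]
    - [[0, 0, 0], [0, 0, 0], 0.05]
    - [[0, 0, 0], [0, 0, 0], 0.05]
    - [[0, 0, 0], [0, 0, 0], 0.05]
    - [[0, 0, 0], [0, 0, 0], 0.05]
    - [[0, 0, 0], [0, 0, 0], 0.05]
  force: 60

```text
clock: 19.4
position: [0.4917, -0.0969, 0.0271]
ee_rot: [-0.072, 0.997, 0.0, 0.001]
ft_force: [-2.7, -1.0, 6.2]
grip_width: 0.7
grasp_force: 64.6
```

jog_arm:
  plan:
    - [[0, 0, 0], [0, 0, -0.003], 0.05]
    - [[0, 0, 0], [0, 0, -0.01], 0.05]
    - [[0, 0, 0], [0, 0, -0.02], 0.05]
    - [[0, 0, 0], [0, 0, -0.032], 0.05]
    - [[0, 0, 0], [0, 0, -0.045], 0.05]
    - [[0, 0, 0], [0, 0, -0.058], 0.05]
    - [[0, 0, 0], [0, 0, -0.07], 0.05]
    - [[0, 0, 0], [0, 0, -0.08], 0.05]

```text
clock: 20.07
position: [0.4914, -0.0968, 0.1078]
ee_rot: [-0.072, 0.997, 0.0, 0.001]
ft_force: [-0.0, 0.4, -5.5]
grip_width: 0.7
grasp_force: 65.9
```

jog_arm:
  plan:
    - [[0, 0, 0], [0, 0, -0.012], 0.05]
    - [[0, 0, 0], [0, 0, -0.025], 0.05]
    - [[0, 0, 0], [0, 0, -0.04], 0.05]
    - [[0, 0, 0], [0, 0, -0.055], 0.05]
    - [[0, 0, 0], [0, 0, -0.07], 0.05]
    - [[0, 0, 0], [0, 0, -0.08], 0.05]
    - [[0, 0, 0], [0, 0, -0.087], 0.05]
    - [[0, 0, 0], [0, 0, -0.09], 0.05]

```text
clock: 20.73
position: [0.4913, -0.0967, 0.1969]
ee_rot: [-0.073, 0.997, 0.0, 0.001]
ft_force: [-0.4, 0.1, -5.7]
grip_width: 0.7
grasp_force: 66.0
```

jog_arm:
  plan:
    - [[0, 0, 0], [0, 0, 0], 0.05]
    - [[0, 0, 0], [0, 0, 0], 0.05]
    - [[0, 0, 0], [0, 0, 0], 0.05]
    - [[0, 0, 0], [0, 0, 0], 0.05]
    - [[0, 0, 0], [0, 0, 0], 0.05]
    - [[0, 0, 0], [0, 0, 0], 0.05]
    - [[0, 0, 0], [0, 0, 0], 0.05]
    - [[0, 0, 0], [0, 0, 0], 0.05]

```text
clock: 21.4
position: [0.491, -0.0967, 0.1957]
ee_rot: [-0.073, 0.997, 0.0, -0.0]
ft_force: [-0.6, 0.1, -5.6]
grip_width: 0.698
grasp_force: 65.9
```

```bash
python3 w.py; python3 -c "
from workcell import *
import cv2
cv2.imwrite('pics/s2.png',camera('scene')['img'][:,:,::-1])"
```

```text
21.6 [ 0.05987118 -0.41269742 -5.58078518] [0.49643279 0.29736461 0.61679868] [ 0.49099402 -0.09665029  0.19575735] [ 0.4910012  -0.09666011  0.19577578] [-35.26177168 -40.08690119] 0.696273720997402 65.92883326113224 [-7.25350204e-02  9.97365866e-01  1.53159531e-05  1.76336690e-05]
```

View pics/s2.png

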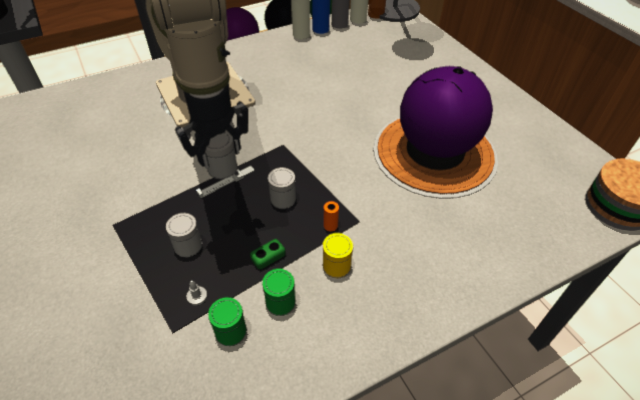

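Tin 2 is held upright at about (222,160). Tins 1 and 3 stand on the mat at (282,188) and (184,235), and the tools are unmoved.

```bash
python3 -c "
from workcell import *
print(hand_in())"
```

```text
the job is handed in; nothing more can be done
None
```

I lifted all three tins in order and set tins 1 and 3 back on the mat. I then handed the job in holding tin 2, the heaviest at about 0.5 kg, upright and still about 17 cm above the counter, with the tools unmoved; no verdict came back.

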